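# Strip the stops off a sloped T-slot jig

### The job

Strip the sloped aluminium board jig: slide each of its two stops along the T-slot to the open end of the slot (the end where the lips are cut away), lift it out, and set it down gently, upright on its foot, in the grey accessory tray: the long stop in the long bay, the short stop in the shorter bay, not in the small one that holds the heat sink. Leave the other things on the bench undisturbed, and let go of both stops.

Things in the scene. Friction and masses are not known exactly. Their poses are not given: they have to be found in the camera images.
- jig: fixed aluminium jig, 325 mm long (y), 150 mm deep (x). Origin: centre of its underside on the bench, z up. Its flat bed (130 mm wide) slopes 30 degrees, rising toward the jig's +x, away from the robot; normal of the bed (-0.5, 0, 0.866) in the jig frame. Middle of the bed's face at (-0.013, 0, 0.065) m; highest edge 98 mm up. A T-slot runs level along y through the middle of the bed.
- slot_end (a point): floor of the T-slot where its closed end is (jig's +y end); axes as the jig's. The floor lies 18.5 mm below the bed's face. Channel 44 mm wide, 10.5 mm high, under two lips 8 mm thick that leave a 16 mm gap. The slot floor is level along the jig's y. The feet are smooth and slide easily.
- slot_bay (a point): floor of the slot in the middle of the open end (jig's -y end); axes as the jig's. Here the lips are cut away over 80 mm (40 mm to each side of this point along y) and the slot is 44 mm wide right up to the face: a stop's 60 mm foot centred here lifts straight out along the bed's normal. 40 mm beyond this point the bed ends.
- fence_mid (a point): centre of the long stop, 39 mm above the underside of its foot: a dark steel plate on a T-foot, loose, 0.22 kg. Foot 60 mm long (y), 40 wide (x), 8 thick; neck 12 wide up to 21 mm; above it the plate, 18 mm thick (x), 110 mm long (y), from 21 to 78 mm above the underside; good grip height 54 mm. Own x: thickness; y: length; z: up from the foot.
- dog_mid (a point): centre of the short stop, 39 mm above the underside of its foot: like the long stop in foot, neck, heights, thickness and axes, but its plate is only 64 mm long (y). At the start both feet are caught in the slot (2 mm play sideways, 2.5 mm up), so each z is square to the sloped bed and y lies along the slot; which stop is nearer the open end varies.
- tray: fixed grey plastic tray on the bench, 146 mm (x) by 160 mm (y), walls 18 mm high (inner dividers 16 mm) and 4 mm thick, floor 4 mm thick. Origin: centre of its underside; z up. Three bays: a long one over the whole +x half, and in the -x half a short one at -y and a small one at +y that holds the heat sink.
- long_bay (a point): centre of the floor of the tray's long bay (67 mm in tray x by 152 mm in tray y); axes as the tray's. The long stop stands here with its length along the tray's y, either way round.
- short_bay (a point): centre of the floor of the tray's short bay (67 mm in tray x by 96 mm in tray y); axes as the tray's. The short stop stands here with its length along the tray's y, either way round.
- fence: the long stop itself; origin: centre of the underside of its foot; axes as given for point fence_mid.
- dog: the short stop itself; origin: centre of the underside of its foot; axes as given for point dog_mid.
- heat_sink: bystander: finned aluminium heat sink, 30x30x17 mm, loose in the small bay of the tray; origin at its underside.
- flux_bottle: bystander: small white dropper bottle with black cap, 30 mm across, 74 mm tall, standing loose in front of the tray; origin at its underside.
- battery_9v: bystander: black block battery lying on its side, 26x49x17 mm, loose in front of the jig; origin at its underside.
- solvent_bottle: bystander: white dropper bottle with blue cap, 44 mm across, 105 mm tall, standing loose behind the work; origin at its underside.
- solder_spool: bystander: spool of solder wire, 49 mm across, 43 mm tall, standing loose behind the work; origin at its underside.
Mind the look-alikes: they are no part of the job. What is shaped like the dog but orange is not meant.

How it is judged:
By the outcome, as a careful person would: the job done as asked, in the order asked, and still so for the second after the job is handed in, with the robot touching nothing.
It also fails if it takes over 64 s, if anything falls off the work surface, if the arm or the gripper's body presses on something with over 40 N, if the wrist force passes 120 N, or if a joint passes its speed limit or range.

### The arm

A 6-joint arm with a two-finger parallel gripper is mounted at the origin on a cart in front of the work surface, level with it; the furniture and walls round the work are solid. World frame = base frame: x ahead of the robot, y to its left, z up, the work surface at z = 0. Lengths are in m, angles in rad, forces in N, time in s.
With the tool pointing down it reaches from about 0.325 to 0.75 m from the base axis. Payload 7.6 kg.
Tool frame: the origin (TCP) lies at the very end of the fingers, on their centre line; the grasp point (between the pads) lies 19 mm behind it (grip_depth is the distance from the TCP to the grasp point, in m); z points along the fingers, y is the line along which they close (so a half turn about z gives the same grasp; the last joint's range is limited). The gripper opens to 85 mm and grips with 20 to 120 N. Pads are 22 mm wide; open, the fingers measure 114 mm over their backs; the gripper's body (76 mm by 85 mm) begins 54 mm behind the grasp point. The pads swing forward as they close: fully open they stand 13 mm farther back than shut.
Start: joints at [-1.259, 0.052, 1.401, -0, 1.689, -0.07], TCP at [0.196, -0.487, 0.231] pointing down, gripper open.
Joint ranges: [-2.9, 2.9], [-0.91, 2.17], [0.12, 2.37], [-1.06, 4.2], [0.26, 2.73], [-2.93, 2.93]. Speed limits (rad/s): [2.57, 2.57, 3.01, 3.14, 3.14, 3.14].

### API

Orientations are given as a unit quaternion [x, y, z, w].
In Python, from station import get_obs, snapshot, camera_info, hand_in, grip_depth gives the robot as it stands.
- The arm moves only by the tool arm_command, never from a script. Its argument "motion" is a list of rows, each a list of 7 numbers: the shift along the world's x, y, z in cm, then the turn, a rotation vector about the world's x, y, z in rad, then the opening, from 0 (shut) to 1 (fully open). In form: [[dx, dy, dz, rx, ry, rz, grip], ...]. A call has 1 to 20 rows; each row is the pose to reach, as a shift and turn from the pose commanded when the call began; what a row does not reach only later rows make up. A row lasts 1/12 s, in which the tool goes at most 41.7 mm and 7.16 degrees, less where a joint would pass 70% of its speed; a pose out of reach is approached as far as the arm can. A call with a gripper value outside its range is refused whole. The fingers move at their own pace and stop on an object; "squeeze" is the grip in N (left out, the last holds). Time passes only in rows, so rows that repeat a pose let the fingers close. It gives the time, the measured TCP pose, the force, the opening and the grip force at its end, in the units of the state.
- get_obs(): the state, without advancing time (a new reading comes with each control period).
- snapshot(name): name is "side" or "top" or "wrist"; returns (picture, depth): 400x640x3 uint8, red, green, blue; 400x640 float32, m along the optical axis (not along the pixel's ray), 0 where there is no reading.
- camera_info(name): a dict with "K" (3x3 intrinsics, pixels), "R" (3x3) and "t" (3): a world point X has camera coordinates R X + t. Camera axes: x right, y down, z forward; pixel columns grow to the right and rows downward; lengths in m; the calibration is good to about 2 mm. A picture is of the moment at which its call begins: read the wrist's pose just before it. camera_info takes no time and is no camera call; for the wrist camera it gives the pose at the moment of the call.
- hand_in(): hands the job in; it is judged then, once.
The state is a dict: "time_s": time; "q": joint angles; "joint_velocities": joint speeds; "tau": joint torques, N m; "eef_pos": TCP position; "ee_rot": TCP orientation; "wrist_force": force on the tool from outside, world axes, zero at the start; "moment": the same for the moment, N m; "finger_gap": finger opening in m; "finger_force": force on a finger pad.
Only numpy, scipy, OpenCV 4.12 (cv2) and the standard library are available. Lean on these libraries where they do the work, as an engineer would, in place of code of your own. Each camera call takes 0.05 s, during which the arm holds its last target. There are 200 camera calls.

## Working session

There is one attempt and no reset: what is moved stays moved. The work goes in short steps, Python scripts to look and compute and a tool call to move; the robot and the scene stay as the last step left them, time stands still between calls to the robot, and variables do not carry over. Pictures are saved under pics/ and viewed, at most 10 in all, crops included, and the job is handed in when it is done.

Besides the shell and the picture viewer there is one more tool, called after "Request:" as name([rows], argument=value, ...), one row to a line, values as JSON. arm_command: Moves the arm, as the interface text tells. Its arguments: {"type":"object","properties":{"motion":{"type":"array","items":{"type":"array","items":{"type":"number"}}},"squeeze":{"type":"number"}},"required":["motion"]}

```bash
mkdir -p pics; ls; python3 - <<'E'
from station import *
import cv2,numpy as np
print(get_obs(),grip_depth)
for n in("side","top"):
    p,d=snapshot(n);c=camera_info(n);print(n,c,d.min(),d.max())
    cv2.imwrite(f"pics/{n}0.png",p[:,:,::-1]);np.savez(f"{n}0.npz",p=p,d=d,**c)
E
```

```text
pics
{'time_s': 0.0, 'q': array([-1.25931478e+00,  5.28544704e-02,  1.40174766e+00, -3.93132341e-06,
        1.68857972e+00, -7.02935319e-02]), 'joint_velocities': array([ 2.97817425e-04,  2.22734259e-03, -3.21518978e-04,  5.88790774e-04,
       -9.12355312e-05, -7.68352230e-04]), 'tau': array([ 9.02253705e-04, -3.81662178e+01, -3.60188806e+01, -3.41775717e-05,
        6.10724630e-03, -1.06087273e-05]), 'eef_pos': array([ 0.1955291 , -0.48690516,  0.23045158]), 'ee_rot': array([ 9.81835962e-01,  1.89730102e-01, -9.75298087e-05, -7.88593043e-04]), 'wrist_force': array([ 0.39032164, -0.08546168,  0.39138694]), 'moment': array([-0.00064805,  0.03184294, -0.04246204]), 'finger_force': 0.0, 'finger_gap': 0.08518765166800231} 0.0187
side {'K': array([[409.41130857,   0.        , 325.6959371 ],
       [  0.        , 409.41130857, 197.06401626],
       [  0.        ,   0.        ,   1.        ]]), 'R': array([[-0.70011159,  0.71356768, -0.02578616],
       [ 0.35297661,  0.3144765 , -0.88119921],
       [-0.62068614, -0.62603969, -0.47204134]]), 't': array([ 0.36451378, -0.13727377,  1.40604129])} 0.0 3.9999666
top {'K': array([[414.68901735,   0.        , 318.95267019],
       [  0.        , 414.68901735, 196.17232653],
       [  0.        ,   0.        ,   1.        ]]), 'R': array([[ 0.02640096, -0.99948195,  0.01840683],
       [-0.9860514 , -0.02906434, -0.16388381],
       [ 0.16433389, -0.01382339, -0.98630791]]), 't': array([-0.00669893,  0.56021771,  1.10512239])} 0.0 2.0828376
```

View pics/top0.png

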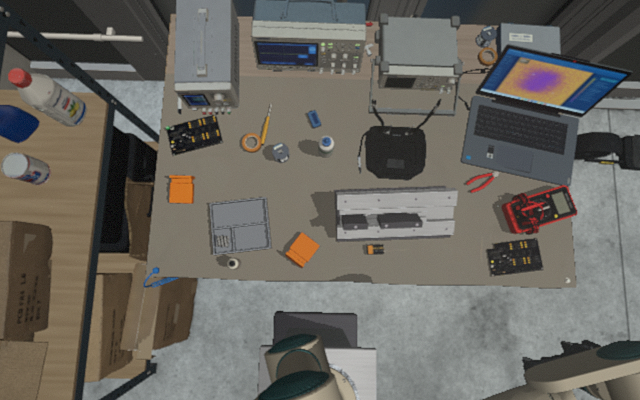

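View pics/side0.png

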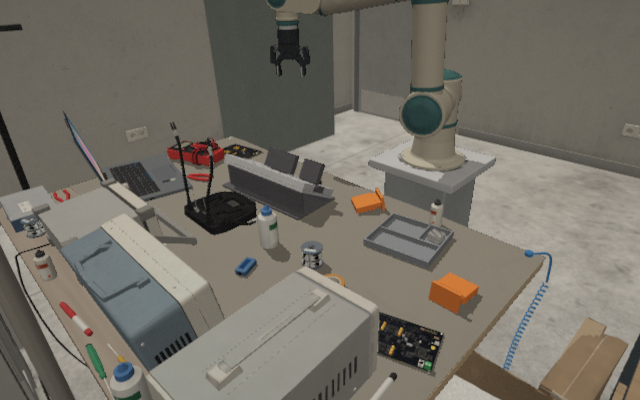

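The top view shows +x up and +y left. The jig is at about (335–456, 190–240), with the dog at (353, 221) and the fence at (400, 220). The tray is at (208–272, 197–253), with the heat sink at (223, 240). Orange look-alikes sit at (302, 249) and (180, 188). The side view shows the same layout, and the fence is the stop nearer the open end.

```bash
cat > h.py <<'E'
import numpy as np,cv2
from station import *
def shot(n,tag):
    c=camera_info(n);p,d=snapshot(n);c2=camera_info(n)
    cv2.imwrite(f"pics/{n}{tag}.png",p[:,:,::-1]);np.savez(f"{n}{tag}.npz",p=p,d=d,**c);return dict(p=p,d=d,**c)
def ld(f): return dict(np.load(f+".npz"))
def cloud(s):
    v,u=np.mgrid[:400,:640];r=np.stack([u,v,np.ones_like(u)],-1)@np.linalg.inv(s['K']).T
    return (r*s['d'][...,None]-s['t'])@s['R']
def ray(s,uv,z):
    r=s['R'].T@np.linalg.inv(s['K'])@np.array([*uv,1.]);o=-s['R'].T@s['t'];return o+r*(z-o[2])/r[2]
def rect(xy):
    r=cv2.minAreaRect((xy*1000).astype(np.float32));return np.round(r[0],1),np.round(r[1],1),round(r[2],2)
E
python3 - <<'E'
from h import *
s=ld("top0");X=cloud(s);hsv=cv2.cvtColor(s['p'],cv2.COLOR_RGB2HSV)
for uv in[(340,192),(456,192),(456,235),(338,240),(353,219),(400,217),(210,204),(268,200),(270,250),(214,253),(233,263),(375,250),(302,250),(326,145),(280,152)]:
    print(uv,X[uv[1],uv[0]].round(3))
m=np.zeros((400,640),bool);m[185:243,332:460]=1
b=m&(hsv[...,2]>130)&(X[...,2]>.02)
P=X[b];A=np.c_[P[:,:2],np.ones(len(P))]
for i in range(5):
    k=np.linalg.lstsq(A,P[:,2],rcond=None)[0];r=P[:,2]-A@k;o=abs(r)<.006;P=P[o];A=A[o]
n=np.array([-k[0],-k[1],1]);n/=np.linalg.norm(n);print(len(P),k,n,rect(P[:,:2]))
h=(X-[0,0,k[2]])@n
st=m&(h>.04)
nl,l,stt,c=cv2.connectedComponentsWithStats(st.astype(np.uint8))
for i in range(1,nl):
    if stt[i,4]>15:
        Q=X[l==i];print(stt[i],rect(Q[:,:2]),np.median(h[l==i]),Q.mean(0))
t=np.zeros_like(m);t[190:260,200:280]=1
t&=(X[...,2]>.012)&(X[...,2]<.022);print('tray',t.sum(),rect(X[t][:,:2]),np.median(X[t][:,2]))
E
```

```text
(340, 192) [ 0.568 -0.047  0.076]
(456, 192) [ 0.575 -0.358  0.093]
(456, 235) [ 0.467 -0.386  0.003]
(338, 240) [ 0.443 -0.049  0.009]
(353, 219) [ 0.494 -0.082  0.092]
(400, 217) [ 0.503 -0.207  0.093]
(210, 204) [0.533 0.315 0.019]
(268, 200) [ 0.552  0.155 -0.001]
(270, 250) [0.41  0.142 0.   ]
(214, 253) [0.397 0.295 0.018]
(233, 263) [0.371 0.232 0.068]
(375, 250) [ 0.417 -0.153  0.014]
(302, 250) [0.411 0.052 0.024]
(326, 145) [ 0.693 -0.006  0.097]
(280, 152) [0.696 0.126 0.001]
772 [0.1095865  0.15814419 0.04718097] [-0.10761275 -0.15529588  0.98198915] (array([ 538.2, -206.2]), array([335.5,  62.3]), 78.53)
[380 218  42  12 306] (array([ 445.1, -111.3]), array([ 43.9, 306.9]), 20.42) 0.04719038881106973 [ 0.48233604 -0.20886189  0.12209531]
tray 522 (array([475.5, 229.9]), array([146.1, 160.6]), 8.38) 0.017148074867054428
```

```bash
cat >> h.py <<'E'
from scipy.spatial.transform import Rotation as Ro
def goal(yaw,tilt,xs=1):
    "tool z = -(normal of a bed tilted by tilt toward yawed -x), tool x = xs * yawed y"
    Y=Ro.from_euler('z',yaw).as_matrix();n=Y@[-np.sin(tilt),0,np.cos(tilt)];x=xs*(Y@[0,1,0]);z=-n
    return Ro.from_matrix(np.c_[x,np.cross(z,x),z])
def turn(o,G): return (G*Ro.from_quat(o['ee_rot']).inv()).as_rotvec()
E
python3 - <<'E'
from h import *
o=get_obs();c=camera_info("wrist");T=Ro.from_quat(o['ee_rot']).as_matrix()
print((T.T@(-c['R'].T@c['t']-o['eef_pos'])).round(3),(T.T@c['R'].T).round(3),c['K'][0,0])
for xs in(1,-1):print(xs,turn(o,goal(.04,np.pi/6,xs)).round(3), turn(o,goal(.04,0,xs)).round(3),turn(o,goal(.146,0,xs)).round(3))
E
```

```text
[ 0.084 -0.001 -0.143] [[ 0.    -0.945 -0.327]
 [ 1.    -0.     0.001]
 [-0.001 -0.327  0.945]] 320.7311062405929
1 [-0.304 -0.469  1.199] [-1.000e-03 -1.000e-03  1.229e+00] [-1.000e-03 -1.000e-03  1.335e+00]
-1 [ 0.511 -0.331 -1.863] [-1.000e-03  1.000e-03 -1.913e+00] [-1.000e-03  1.000e-03 -1.807e+00]
```

Request:
arm_command([
  [3,3,3,0,0,0.12,1],
  [6,6,5,0,0,0.24,1],
  [9,9,7,0,0,0.36,1],
  [12,12,7,0,0,0.48,1],
  [15,15,7,0,0,0.6,1],
  [17,18,7,0,0,0.72,1],
  [19,20,7,0,0,0.84,1],
  [21,22,7,0,0,0.96,1],
  [23,24,7,0,0,1.08,1],
  [24.5,26.5,7,0,0,1.19,1],
  [25.4,27.7,7,0,0,1.23,1],
  [25.4,27.7,7,0,0,1.23,1],
  [25.4,27.7,7,0,0,1.23,1],
])

```text
time_s: 1.18
eef_pos: [0.4497, -0.2098, 0.3009]
ee_rot: [0.692, 0.722, -0.0, -0.0]
wrist_force: [0.4, -0.3, -0.2]
finger_gap: 0.0855
finger_force: 0.0
```

```bash
python3 - <<'E'
from h import *
o=get_obs();print(o['eef_pos'],o['q'],o['joint_velocities'].round(3))
shot("wrist",1)
E
```

```text
[ 0.4497099  -0.20984985  0.30088715] [-5.10888873e-01 -3.37496914e-02  1.34997995e+00 -2.47970113e-04
  1.82617217e+00 -5.52374388e-01] [-0.033 -0.004  0.001 -0.003  0.     0.001]
```

View pics/wrist1.png

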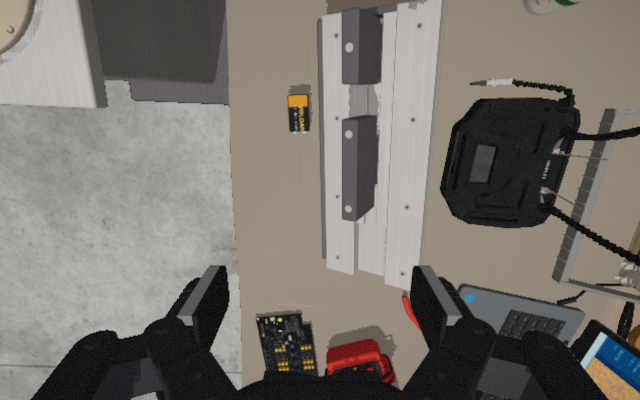

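The wrist view has columns along +x and rows down along −y. The jig runs from (320–440, 0) to its open end at (335–410, 270–290). The dog is at (360, 45), the fence at (358, 168) and the battery at (299, 114).

```bash
cat >> h.py <<'E'
def fitjig(s,box):
    X=cloud(s);hsv=cv2.cvtColor(s['p'],cv2.COLOR_RGB2HSV);m=np.zeros((400,640),bool);m[box[1]:box[3],box[0]:box[2]]=1
    b=m&(hsv[...,2]>140)&(hsv[...,1]<40)&(X[...,2]>.02)&(X[...,2]<.11)
    P=X[b];rng=np.random.default_rng(0);best=0
    for i in range(300):
        q=P[rng.choice(len(P),3,False)];n=np.cross(q[1]-q[0],q[2]-q[0]);n/=np.linalg.norm(n)+1e-12
        k=abs((P-q[0])@n)<.0015
        if k.sum()>best:best=k.sum();K=k
    P=P[K];c=P.mean(0);n=np.linalg.svd(P-c,full_matrices=False)[2][2];n*=np.sign(n[2])
    y=np.cross(n,[1,0,0]);y=np.cross([0,0,1],-n*[1,1,0]);
    y=np.cross([0,0,1],-n*[1,1,0]*1.);y/=np.linalg.norm(y);xx=np.cross(y,n)
    return X,m,P,c,n,y,xx
E
python3 - <<'E'
from h import *
s=ld("wrist1");X,m,P,c,n,y,xx=fitjig(s,(310,0,450,295))
print(len(P),n,np.degrees(np.arccos(n[2])),'yaw',np.degrees(np.arctan2(-y[0],y[1])))
Q=(P-c)@np.c_[xx,y];print('ext',[np.percentile(Q,p,axis=0).round(4) for p in(0,.3,99.7,100)],'rect',rect(Q))
h=(X-c)@n;lm=m&(h>.052)&(h<.066)
nl,l,st,_=cv2.connectedComponentsWithStats(lm.astype(np.uint8))
for i in range(1,nl):
    if st[i,4]>100:
        W=X[l==i];print(st[i],'h',np.median(h[l==i]),'slotframe',rect((W-c)@np.c_[xx,y]),'mean',W.mean(0).round(4))
print('c',c.round(4),'xx',xx.round(3),'y',y.round(3))
fl=m&(h<-.012)&(h>-.024);print('floor',fl.sum(),np.median(h[fl]),rect(((X[fl]-c)@np.c_[xx,y])))
E
```

```text
17788 [-0.49977739 -0.03212813  0.86555782] 30.053537642108683 yaw 3.6781911419733895
ext [array([-0.0788, -0.1846]), array([-0.0776, -0.1821]), array([0.0513, 0.1378]), array([0.052 , 0.1396])] rect (array([-13.4, -22.5]), array([130.4, 324.2]), 0.08)
[ 342    7   21   77 1516] h 0.0593779935232307 slotframe (array([-14.8,  97.1]), array([18.3, 64.2]), 0.09) mean [ 0.4741 -0.0841  0.1158]
[ 342  118   19  103 1819] h 0.05937117765275941 slotframe (array([-14.9, -22.2]), array([ 18.9, 109.5]), 0.17) mean [ 0.4816 -0.2003  0.1159]
c [ 0.5215 -0.1789  0.0716] xx [0.864 0.056 0.501] y [-0.064  0.998  0.   ]
floor 6000 -0.019693215400640833 (array([-29., -48.]), array([415.9, 167.4]), 88.47)
```

```bash
python3 - <<'E'
from h import *
s=ld("wrist1");X,m,P,c,n,y,xx=fitjig(s,(310,0,450,295));np.savez("jig.npz",c=c,n=n,y=y,xx=xx)
t=ld("top0");T=cloud(t);h=(T-c)@n;M=np.zeros((400,640),bool);M[185:243,332:460]=1
nl,l,st,_=cv2.connectedComponentsWithStats((M&(h>.05)&(h<.068)).astype(np.uint8))
for i in range(1,nl):
    if st[i,4]>30:W=T[l==i];print('topview',st[i],np.median(h[l==i]),rect((W-c)@np.c_[xx,y]))
o=get_obs();yaw=np.arctan2(-y[0],y[1]);G=goal(yaw,np.pi/6);print('turn',turn(o,G).round(3))
pt=lambda a,b,h:c+xx*a+y*b+n*h
for a,b,hh in[(-.0148,-.0222,.09),(-.0148,-.0222,.0168)]:
    p=pt(a,b,hh);print(p.round(4),((p-o['eef_pos'])*100).round(2))
print('y slide cm',(y*-12.28).round(2),'n',n.round(3))
E
```

```text
topview [379 220  43   9 319] 0.059203323112503405 (array([-16.1, -21.5]), array([108.9,  20.8]), 89.69)
topview [343 222  25   9 182] 0.05929975989112664 (array([-15.1,  96.4]), array([19.7, 62.8]), 0.27)
turn [ 0.027 -0.524  0.024]
[ 0.4652 -0.2048  0.1421] [  1.58   0.57 -15.89]
[ 0.5018 -0.2024  0.0787] [  5.24   0.81 -22.22]
y slide cm [  0.79 -12.25  -0.  ] n [-0.5   -0.032  0.866]
```

Request:
arm_command([
  [0,0,-1,0.005,-0.12,0.005,0.6],
  [0,0,-3,0.01,-0.24,0.01,0.6],
  [0.5,0.2,-6,0.02,-0.36,0.02,0.6],
  [1,0.4,-9.5,0.025,-0.46,0.024,0.6],
  [1.5,0.5,-13,0.027,-0.524,0.024,0.6],
  [1.58,0.57,-15.9,0.027,-0.524,0.024,0.6],
  [1.58,0.57,-15.9,0.027,-0.524,0.024,0.6],
  [2.8,0.65,-18,0.027,-0.524,0.024,0.6],
  [4.2,0.75,-20.4,0.027,-0.524,0.024,0.6],
  [5.24,0.81,-22.2,0.027,-0.524,0.024,0.6],
  [5.24,0.81,-22.2,0.027,-0.524,0.024,0.6],
  [5.24,0.81,-22.2,0.027,-0.524,0.024,0.6],
])

```text
time_s: 2.23
eef_pos: [0.5023, -0.2028, 0.0804]
ee_rot: [0.66, 0.705, 0.189, 0.177]
wrist_force: [-0.3, -0.6, 0.8]
finger_gap: 0.0506
finger_force: 0.0
```

Request:
arm_command([
  [0,0,0,0,0,0,0.3],
  [0,0,0,0,0,0,0],
  [0,0,0,0,0,0,0],
  [0,0,0,0,0,0,0],
  [0,0,0,0,0,0,0],
  [0,0,0,0,0,0,0],
  [0,0,0,0,0,0,0],
], squeeze=35)

```text
time_s: 2.82
eef_pos: [0.5023, -0.203, 0.0813]
ee_rot: [0.66, 0.705, 0.189, 0.179]
wrist_force: [-5.9, -0.1, 7.7]
finger_gap: 0.018
finger_force: 35.3
```

Request:
arm_command([
  [-0.07,0,0.12,0,0,0,0],
  [-0.13,0,0.22,0,0,0,0],
  [-0.13,0,0.22,0,0,0,0],
])

```text
time_s: 3.07
eef_pos: [0.5004, -0.202, 0.0815]
ee_rot: [0.66, 0.705, 0.189, 0.177]
wrist_force: [-0.1, 0.1, -3.0]
finger_gap: 0.0178
finger_force: 34.2
```

Request:
arm_command([
  [0.03,-0.5,0,0,0,0,0],
  [0.09,-1.4,0,0,0,0,0],
  [0.15,-2.4,0,0,0,0,0],
  [0.22,-3.4,0,0,0,0,0],
  [0.28,-4.4,0,0,0,0,0],
  [0.32,-5,0,0,0,0,0],
  [0.32,-5,0,0,0,0,0],
])

```text
time_s: 3.65
eef_pos: [0.5039, -0.2538, 0.0815]
ee_rot: [0.661, 0.704, 0.189, 0.178]
wrist_force: [0.7, -0.5, -1.8]
finger_gap: 0.0174
finger_force: 34.2
```

Request:
arm_command([
  [0.03,-0.5,0,0,0,0,0],
  [0.09,-1.4,0,0,0,0,0],
  [0.15,-2.4,0,0,0,0,0],
  [0.22,-3.4,0,0,0,0,0],
  [0.28,-4.4,0,0,0,0,0],
  [0.35,-5.4,0,0,0,0,0],
  [0.41,-6.4,0,0,0,0,0],
  [0.46,-7.2,0,0,0,0,0],
  [0.46,-7.2,0,0,0,0,0],
  [0.46,-7.2,0,0,0,0,0],
])

```text
time_s: 4.48
eef_pos: [0.5084, -0.3245, 0.0813]
ee_rot: [0.66, 0.705, 0.189, 0.177]
wrist_force: [-0.1, 0.7, -2.7]
finger_gap: 0.0174
finger_force: 34.2
```

```bash
python3 - <<'E'
from h import *
J=ld("jig");o=get_obs();d=o['eef_pos']-J['c'];print([round(float(d@J[k])*1000,1) for k in('xx','y','n')],o['wrist_force'],'want y',-145-.6,'n cm',(J['n']*14).round(2))
s=shot("top",2);T=cloud(s);h=(T-J['c'])@J['n'];
E
```

```text
[-14.5, -144.4, 19.6] [-0.1442717   0.74380598 -2.6640567 ] want y -145.6 n cm [-7.   -0.45 12.12]
```

Request:
arm_command([
  [0,-0.1,0,0,0,0,0],
  [-0.25,-0.12,0.43,0,0,0,0],
  [-0.6,-0.14,1.04,0,0,0,0],
  [-1.1,-0.17,1.9,0,0,0,0],
  [-1.6,-0.2,2.77,0,0,0,0],
  [-2.2,-0.24,3.8,0,0,0,0],
  [-3,-0.3,5.2,0,0,0,0],
  [-4,-0.36,6.9,0,0,0,0],
  [-5,-0.4,8.7,0,0,0,0],
  [-6,-0.45,10.4,0,0,0,0],
  [-6,-0.45,10.4,0,0,0,0],
  [-6,-0.45,10.4,0,0,0,0],
])

```text
time_s: 5.53
eef_pos: [0.4484, -0.3293, 0.1873]
ee_rot: [0.66, 0.705, 0.189, 0.179]
wrist_force: [0.9, 0.4, -2.7]
finger_gap: 0.0175
finger_force: 34.4
```

```bash
python3 - <<'E'
from h import *
o=get_obs();t=np.radians(8.38)
ax=np.array([np.cos(t),np.sin(t)]);ay=np.array([-np.sin(t),np.cos(t)]);C=np.array([.4755,.2299])
# bays: long: x from +2 to +69 ; short: x -69..-2, y -76..+20
L=C+ax*.0355;S=C-ax*.0355-ay*.028
G=goal(t,0);print('L',L,'S',S,'turn',turn(o,G).round(3),'eef',o['eef_pos'],'dL',((L-o['eef_pos'][:2])*100).round(2),'dS',((S-o['eef_pos'][:2])*100).round(2),o['wrist_force'],o['q'].round(2))
s=ld("top0");X=cloud(s)
m=np.zeros((400,640),bool);m[190:260,200:280]=1;Q=np.c_[(X[...,:2]-C)@ax,(X[...,:2]-C)@ay]
for n,a in(('long',(.015,.055,-.06,.06)),('short',(-.055,-.015,-.06,.005))):
    k=m&(Q[...,0]>a[0])&(Q[...,0]<a[1])&(Q[...,1]>a[2])&(Q[...,1]<a[3]);print(n,k.sum(),np.percentile(X[k][:,2],[10,50,90]).round(4))
k=m&(X[...,2]>.011)&(X[...,2]<.022)&(abs(Q[...,0])<.06);print('divider x',np.median(Q[k&(abs(Q[...,0])<.01)&(abs(Q[...,1])<.06)][:,0]),'divider y',np.median(Q[k&(Q[...,0]<-.01)&(abs(Q[...,1]-.02)<.015)][:,1]))
w=shot("wrist",3)
E
```

```text
L [0.51062098 0.23507369] S [0.44445968 0.19702526] turn [-0.052  0.524  0.079] eef [ 0.44842074 -0.32928817  0.18732529] dL [ 6.22 56.44] dS [-0.4  52.63] [ 0.92152947  0.42982472 -2.74027869] [-0.91 -0.1   1.72  0.45  1.24 -1.06]Traceback (most recent call last):
  File "<stdin>", line 10, in <module>
ValueError: operands could not be broadcast together with shapes (400,640) (400,)
```

Request:
arm_command([
  [0,0.5,2,0,0.05,0,0],
  [0,2,4,0,0.12,0,0],
  [0,4.5,6.5,-0.01,0.2,0.01,0],
  [0.5,8,6.5,-0.02,0.28,0.03,0],
  [1,11.5,6.5,-0.03,0.36,0.05,0],
  [1.5,15,6.5,-0.04,0.44,0.07,0],
  [2,18.5,6.5,-0.05,0.524,0.079,0],
  [2.5,22,6.5,-0.052,0.524,0.079,0],
  [3,26,6.5,-0.052,0.524,0.079,0],
  [3.5,30,6.5,-0.052,0.524,0.079,0],
  [4,34,6.5,-0.052,0.524,0.079,0],
  [4.5,38,6.5,-0.052,0.524,0.079,0],
  [5,42,6.5,-0.052,0.524,0.079,0],
  [5.5,46,6.5,-0.052,0.524,0.079,0],
  [5.8,50,6.5,-0.052,0.524,0.079,0],
  [6,53.5,6.5,-0.052,0.524,0.079,0],
  [6.2,56,6.5,-0.052,0.524,0.079,0],
  [6.2,56.4,6.5,-0.052,0.524,0.079,0],
  [6.2,56.4,6.5,-0.052,0.524,0.079,0],
  [6.2,56.4,6.5,-0.052,0.524,0.079,0],
])

```text
time_s: 7.2
eef_pos: [0.5103, 0.2352, 0.2494]
ee_rot: [0.654, 0.757, -0.001, -0.002]
wrist_force: [-0.4, -1.1, -2.4]
finger_gap: 0.0176
finger_force: 35.5
```

```bash
cat > tray.py <<'E'
from h import *
def tray(s,box,zt=(.0145,.022)):
    X=cloud(s);M=np.zeros((400,640),bool);M[box[1]:box[3],box[0]:box[2]]=1
    k=M&(X[...,2]>zt[0])&(X[...,2]<zt[1]);return X,M,k
E
python3 - <<'E'
from h import *
o=get_obs();print(o['eef_pos'],o['q'].round(2),o['wrist_force'],o['ee_rot'])
w=shot("wrist",3)
E
```

```text
[0.51033376 0.23524773 0.24936026] [0.36 0.16 1.25 0.   1.73 0.22] [-0.435653   -1.10388164 -2.41222696] [ 6.53526706e-01  7.56900846e-01 -6.18802466e-04 -1.88963040e-03]
```

View pics/wrist3.png

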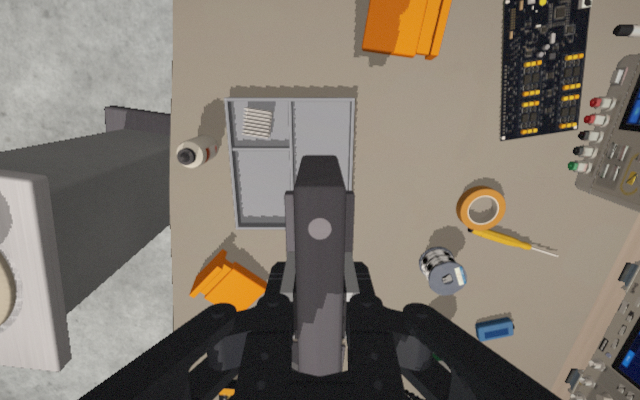

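The wrist view over the tray shows it at (226–355, 98–228), with the heat sink at (257, 123) and the divider at column 291. The held fence (320, 155–370) hides the tray's near +x corner.

```bash
python3 - <<'E'
from h import *
s=ld("wrist3");X=cloud(s);M=np.zeros((400,640),bool);M[85:235,215:365]=1
k=M&(X[...,2]>.015)&(X[...,2]<.022);k[:,296:]&=False
k2=M.copy();k2&=(X[...,2]>.015)&(X[...,2]<.022);k2[155:]=0;k2[:,:296]=0
k|=k2
print(k.sum(),np.median(X[k][:,2]),rect(X[k][:,:2]))
C=np.array([.4755,.2299]);t=np.radians(8.38)
for t in(t,):
    ax=np.array([np.cos(t),np.sin(t)]);ay=np.array([-ax[1],ax[0]])
    U=(X[...,:2]-C)@ax;V=(X[...,:2]-C)@ay
    for n,a in(('long',(.015,.055,.02,.06)),('short',(-.055,-.015,-.06,.005))):
        q=M&(U>a[0])&(U<a[1])&(V>a[2])&(V<a[3])&(X[...,2]<.03);print(n,q.sum(),np.percentile(X[q][:,2],[10,50,90]).round(4))
    q=k&(abs(V)<.06)&(U<-.06);print('-x wall',np.percentile(U[q],[5,50,95]).round(4),'slope',np.polyfit(V[q],U[q],1)[0])
    q=k&(V>.06)&(abs(U)<.06);print('+y wall',np.percentile(V[q],[5,50,95]).round(4))
    q=k&(U>.06)&(V>0);print('+x wall',np.percentile(U[q],[5,50,95]).round(4))
    q=M&(X[...,2]>.012)&(X[...,2]<.022)&(abs(U)<.01)&(abs(V)<.06);print('div x',np.percentile(U[q],[5,50,95]).round(4))
    q=M&(X[...,2]>.012)&(X[...,2]<.022)&(U<-.015)&(U>-.05)&(abs(V-.02)<.012);print('div y',np.percentile(V[q],[5,50,95]).round(4))
    q=k&(V<-.06)&(U<-.01)&(U>-.06);print('-y wall',np.percentile(V[q],[5,50,95]).round(4))
E
```

```text
2138 0.017673934625974268 (array([468.3, 228.6]), array([162.2, 158.9]), 8.39)
long 1137 [0.003 0.004 0.005]
short 1574 [0.0031 0.0041 0.0051]
-x wall [-0.072  -0.0696 -0.068 ] slope -0.0005666776777657714
+y wall [0.0621 0.0771 0.0792]
+x wall [0.064  0.0712 0.0735]
div x [-0.0058  0.0007  0.0027]
div y [0.0196 0.022  0.0235]
-y wall [-0.0794 -0.0773 -0.0758]
```

Request:
arm_command([
  [0,0,-2,0,0,0,0],
  [0,0,-5,0,0,0,0],
  [0,0,-8.5,0,0,0,0],
  [0,0,-12,0,0,0,0],
  [0,0,-15,0,0,0,0],
  [0,0,-17.5,0,0,0,0],
  [0,0,-19,0,0,0,0],
  [0,0,-20,0,0,0,0],
  [0,0,-20.3,0,0,0,0],
  [0,0,-20.3,0,0,0,0],
  [0,0,-20.3,0,0,0,0],
])

```text
time_s: 8.17
eef_pos: [0.5114, 0.2353, 0.0489]
ee_rot: [0.654, 0.757, 0.001, -0.001]
wrist_force: [-0.4, -0.1, -2.2]
finger_gap: 0.0178
finger_force: 35.5
```

Request:
arm_command([
  [0,0,-0.1,0,0,0,0],
  [0,0,-0.2,0,0,0,0],
  [0,0,-0.3,0,0,0,0],
  [0,0,-0.3,0,0,0,0],
])

```text
time_s: 8.5
eef_pos: [0.5106, 0.2355, 0.0447]
ee_rot: [0.654, 0.757, 0.0, -0.001]
wrist_force: [0.0, -0.3, -3.1]
finger_gap: 0.0176
finger_force: 35.5
```

Request:
arm_command([
  [0,0,-0.1,0,0,0,0],
  [0,0,-0.2,0,0,0,0],
  [0,0,-0.25,0,0,0,0],
  [0,0,-0.25,0,0,0,0],
  [0,0,-0.25,0,0,0,0],
])

```text
time_s: 8.92
eef_pos: [0.5105, 0.2354, 0.042]
ee_rot: [0.654, 0.757, 0.0, -0.002]
wrist_force: [-0.6, -0.5, -2.9]
finger_gap: 0.0178
finger_force: 35.5
```

Request:
arm_command([
  [0,0,-0.1,0,0,0,0],
  [0,0,-0.15,0,0,0,0],
  [0,0,-0.15,0,0,0,0],
  [0,0,-0.15,0,0,0,0],
])

```text
time_s: 9.25
eef_pos: [0.5108, 0.2356, 0.0413]
ee_rot: [0.654, 0.757, 0.001, -0.001]
wrist_force: [-3.5, -0.5, 5.0]
finger_gap: 0.0178
finger_force: 36.6
```

Request:
arm_command([
  [0,0,0.08,0,0,0,0],
  [0,0,0.08,0,0,0,0.15],
  [0,0,0.08,0,0,0,0.3],
  [0,0,0.08,0,0,0,0.5],
  [0,0,0.08,0,0,0,0.5],
  [0,0,0.08,0,0,0,0.5],
  [0,0,2,0,0,0,0.5],
  [0,0,5,0,0,0,0.5],
  [0,0,9,0,0,0,0.5],
  [0,0,13,0,0,0,0.5],
  [0,-2,17,0,0,0,0.5],
  [-1,-5,20,0,0,0,0.5],
  [-1,-5,20,0,0,0,0.5],
])

```text
time_s: 10.33
eef_pos: [0.5019, 0.1833, 0.248]
ee_rot: [0.654, 0.756, 0.004, 0.002]
wrist_force: [-0.1, 0.8, 0.8]
finger_gap: 0.0427
finger_force: 0.0
```

```bash
python3 - <<'E'
from h import *
o=get_obs();J=ld("jig");c,n,y,xx=[J[k] for k in('c','n','y','xx')]
w=shot("wrist",4);s=shot("top",4);T=cloud(s);h=(T-c)@n
M=np.zeros((400,640),bool);M[185:243,332:460]=1
nl,l,st,_=cv2.connectedComponentsWithStats((M&(h>.05)&(h<.068)).astype(np.uint8))
for i in range(1,nl):
    if st[i,4]>30:W=T[l==i];print('dog top',st[i],np.median(h[l==i]),rect((W-c)@np.c_[xx,y]))
G=goal(np.arctan2(-y[0],y[1]),np.pi/6);print('turn',turn(o,G).round(3),o['eef_pos'])
for hh in(.10,.018):
    p=c-xx*.0148+y*.0971+n*hh;print(((p-o['eef_pos'])*100).round(2),p.round(3))
X=cloud(w);k=(X[...,2]>.078)&(X[...,2]<.09)&(X[...,0]>.45)&(X[...,0]<.56)&(X[...,1]>.15);k[300:]=0
print('fence top',k.sum(),rect(X[k][:,:2]),np.median(X[k][:,2]))
E
```

```text
dog top [342 222  26   9 184] 0.059254489087136236 (array([-14.7,  97.6]), array([19.8, 64.3]), 1.3)
turn [ 0.051 -0.512 -0.079] [0.50193442 0.18328623 0.24800711]
[ -4.94 -26.93  -9.72] [ 0.453 -0.086  0.151]
[ -0.84 -26.67 -16.82] [ 0.494 -0.083  0.08 ]
fence top 2218 (array([510.6, 236.4]), array([ 18. , 108.9]), 8.2) 0.08196467439596994
```

View pics/wrist4.png

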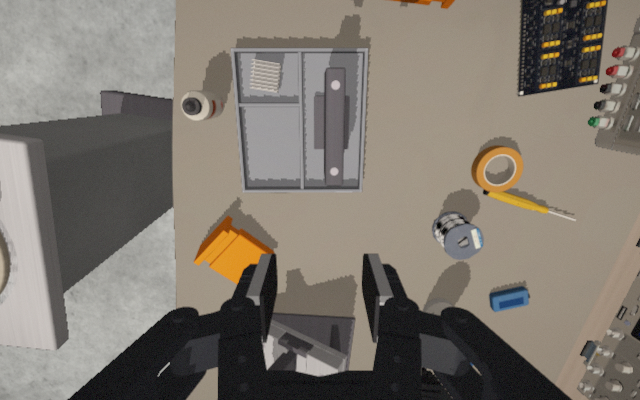

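The fence stands upright in the long bay (335, 125), its top at z = 0.082. Next is the dog.

Request:
arm_command([
  [-0.5,-2.5,0,0,-0.06,-0.01,0.6],
  [-1,-5.5,0,0.01,-0.13,-0.02,0.6],
  [-1.7,-9,0,0.02,-0.2,-0.03,0.6],
  [-2.4,-12.5,0,0.03,-0.28,-0.045,0.6],
  [-3,-16,0,0.04,-0.36,-0.06,0.6],
  [-3.7,-19.5,-1,0.045,-0.44,-0.07,0.6],
  [-4.3,-23,-3,0.051,-0.512,-0.079,0.6],
  [-4.9,-26,-6,0.051,-0.512,-0.079,0.6],
  [-4.94,-26.93,-9,0.051,-0.512,-0.079,0.6],
  [-4.94,-26.93,-9.7,0.051,-0.512,-0.079,0.6],
  [-4.94,-26.93,-9.7,0.051,-0.512,-0.079,0.6],
  [-3.6,-26.85,-12,0.051,-0.512,-0.079,0.6],
  [-2.2,-26.75,-14.5,0.051,-0.512,-0.079,0.6],
  [-0.86,-26.67,-16.8,0.051,-0.512,-0.079,0.6],
  [-0.86,-26.67,-16.8,0.051,-0.512,-0.079,0.6],
  [-0.86,-26.67,-16.8,0.051,-0.512,-0.079,0.6],
])

```text
time_s: 11.77
eef_pos: [0.4923, -0.0797, 0.0723]
ee_rot: [0.661, 0.707, 0.185, 0.172]
wrist_force: [-0.3, 0.2, 0.4]
finger_gap: 0.0511
finger_force: 0.0
```

Request:
arm_command([
  [0,0,0,0,0,0,0.3],
  [0,0,0,0,0,0,0],
  [0,0,0,0,0,0,0],
  [0,0,0,0,0,0,0],
  [0,0,0,0,0,0,0],
  [0,0,0,0,0,0,0],
  [0,0,0,0,0,0,0],
], squeeze=35)

```text
time_s: 12.35
eef_pos: [0.4941, -0.0818, 0.0761]
ee_rot: [0.661, 0.705, 0.187, 0.177]
wrist_force: [5.1, 2.0, 5.8]
finger_gap: 0.0175
finger_force: 40.3
```

```bash
python3 - <<'E'
from h import *
J=ld("jig");o=get_obs();d=o['eef_pos']-J['c'];print([round(float(d@J[k])*1000,1) for k in('xx','y','n')],o['wrist_force'],[round(float(o['wrist_force']@J[k]),1) for k in('xx','y','n')])
E
```

```text
[-16.0, 98.7, 14.5] [5.09017784 2.01401885 5.79930718] [7.4, 1.7, 2.4]
```

Request:
arm_command([
  [0.1,0.01,0.1,0,0,0,0],
  [0.15,0.01,0.2,0,0,0,0],
  [0.15,0.01,0.2,0,0,0,0],
])

```text
time_s: 12.6
eef_pos: [0.4943, -0.0817, 0.0761]
ee_rot: [0.661, 0.706, 0.185, 0.175]
wrist_force: [-0.4, -0.8, 8.7]
finger_gap: 0.0177
finger_force: 40.8
```

```bash
python3 - <<'E'
from h import *
J=ld("jig");o=get_obs();d=o['eef_pos']-J['c'];print([round(float(d@J[k])*1000,1) for k in('xx','y','n')],o['moment'],[round(float(o['wrist_force']@J[k]),1) for k in('xx','y','n')],turn(o,goal(.0642,np.pi/6)))
E
```

```text
[-15.9, 98.8, 14.4] [-0.09371867 -0.47454617 -0.0107187 ] [4.0, -0.8, 7.8] [ 0.00256137 -0.00781562 -0.00086453]
```

Request:
arm_command([
  [0,0,0.12,0,0,0,0],
  [0,0,0.24,0,0,0,0],
  [0,0,0.24,0,0,0,0],
])

```text
time_s: 12.85
eef_pos: [0.4936, -0.0813, 0.0773]
ee_rot: [0.661, 0.706, 0.185, 0.174]
wrist_force: [4.3, 0.9, 1.8]
finger_gap: 0.0175
finger_force: 40.1
```

```bash
cat > st.py <<'E'
from h import *
J=ld("jig");o=get_obs();d=o['eef_pos']-J['c'];print([round(float(d@J[k])*1000,1) for k in('xx','y','n')],o['moment'],[round(float(o['wrist_force']@J[k]),1) for k in('xx','y','n')],turn(o,goal(.0642,np.pi/6)))
E
python3 st.py
```

```text
[-15.9, 99.2, 15.7] [-0.04017158 -0.68041902  0.02415035] [4.7, 0.6, -0.6] [ 0.00154594 -0.01006733 -0.00113723]
```

Request:
arm_command([
  [0.09,0,0.05,0,0,0,0],
  [0.13,0,0.08,0,0,0,0],
  [0.13,0,0.08,0,0,0,0],
])

```text
time_s: 13.1
eef_pos: [0.494, -0.081, 0.0768]
ee_rot: [0.661, 0.706, 0.184, 0.173]
wrist_force: [1.4, 0.4, -0.8]
finger_gap: 0.0174
finger_force: 39.8
```

```bash
python3 st.py
```

```text
[-15.7, 99.4, 15.1] [-0.00676941  0.15011289  0.00254248] [0.8, 0.3, -1.4] [ 0.00078753 -0.01303386 -0.00143504]
```

Request:
arm_command([
  [0.05,-0.5,0,0,-0.005,0,0],
  [0.11,-1.4,0.02,0,-0.01,0,0],
  [0.18,-2.4,0.03,0,-0.01,0,0],
  [0.24,-3.4,0.03,0,-0.01,0,0],
  [0.3,-4.4,0.03,0,-0.01,0,0],
  [0.37,-5.4,0.03,0,-0.01,0,0],
  [0.41,-6,0.03,0,-0.01,0,0],
  [0.41,-6,0.03,0,-0.01,0,0],
])

```text
time_s: 13.77
eef_pos: [0.4983, -0.1421, 0.0773]
ee_rot: [0.661, 0.705, 0.188, 0.177]
wrist_force: [-0.5, 1.1, -1.2]
finger_gap: 0.0179
finger_force: 39.7
```

```bash
python3 st.py
```

```text
[-15.2, 38.2, 15.3] [-0.04763936  0.41501451  0.00958952] [-1.0, 1.2, -0.8] [ 8.07079596e-04 -2.28895771e-03  5.92631576e-05]
```

Request:
arm_command([
  [0.03,-0.5,0,0,0,0,0],
  [0.1,-1.5,0,0,0,0,0],
  [0.18,-2.7,0,0,0,0,0],
  [0.26,-4,0,0,0,0,0],
  [0.34,-5.3,0,0,0,0,0],
  [0.42,-6.6,0,0,0,0,0],
  [0.51,-7.9,0,0,0,0,0],
  [0.58,-9,0,0,0,0,0],
  [0.58,-9,0,0,0,0,0],
])

```text
time_s: 14.52
eef_pos: [0.5047, -0.2327, 0.0781]
ee_rot: [0.661, 0.705, 0.188, 0.177]
wrist_force: [0.8, 0.3, -1.7]
finger_gap: 0.0176
finger_force: 39.8
```

```bash
python3 st.py
```

```text
[-14.3, -52.6, 15.7] [-0.0316422   0.40442617 -0.08213177] [-0.2, 0.2, -1.8] [ 1.90970341e-03 -7.17709433e-04 -7.48184399e-05]
```

Remaining slide: 91.1 mm along −y.

Request:
arm_command([
  [0.03,-0.5,0,0,0,0,0],
  [0.1,-1.5,0,0,0,0,0],
  [0.17,-2.7,0,0,0,0,0],
  [0.25,-4,0,0,0,0,0],
  [0.33,-5.3,0,0,0,0,0],
  [0.4,-6.6,0,0,0,0,0],
  [0.48,-7.9,0,0,0,0,0],
  [0.55,-9.1,0,0,0,0,0],
  [0.55,-9.1,0,0,0,0,0],
  [0.55,-9.1,0,0,0,0,0],
])

```text
time_s: 15.35
eef_pos: [0.51, -0.323, 0.0778]
ee_rot: [0.661, 0.705, 0.188, 0.177]
wrist_force: [0.3, 0.4, -1.7]
finger_gap: 0.0178
finger_force: 39.7
```

```bash
python3 st.py
```

```text
[-14.9, -143.1, 15.8] [-0.01193307  0.42882279  0.02238209] [-0.6, 0.4, -1.7] [ 0.00099699 -0.00106462 -0.00020669]
```

Request:
arm_command([
  [-0.1,-0.03,0.17,0,0,0,0],
  [-0.35,-0.05,0.6,0,0,0,0],
  [-0.75,-0.08,1.3,0,0,0,0],
  [-1.2,-0.1,2.1,0,0,0,0],
  [-1.7,-0.14,2.94,0,0,0,0],
  [-2.3,-0.18,4,0,0,0,0],
  [-3,-0.2,5.2,0,0,0,0],
  [-4,-0.26,6.9,0,0,0,0],
  [-5,-0.32,8.7,0,0,0,0],
  [-6,-0.4,10.4,0,0,0,0],
  [-6,-0.4,10.4,0,0,0,0],
  [-6,-0.4,10.4,0,0,0,0],
])

```text
time_s: 16.35
eef_pos: [0.4501, -0.3268, 0.1838]
ee_rot: [0.66, 0.705, 0.188, 0.179]
wrist_force: [-0.2, 0.2, -1.6]
finger_gap: 0.0174
finger_force: 39.7
```

```bash
python3 - <<'E'
from h import *
o=get_obs();print(o['eef_pos'],((np.array([.4443,.1983])-o['eef_pos'][:2])*100).round(2),turn(o,goal(np.radians(8.38),0)).round(3),o['wrist_force'])
E
```

```text
[ 0.45005495 -0.3268183   0.18378377] [-0.58 52.51] [-0.051  0.522  0.079] [-0.15809704  0.1759553  -1.62170025]
```

Request:
arm_command([
  [0,0.5,2,0,0.05,0,0],
  [0,2,4,0,0.12,0,0],
  [0,4.5,6.5,-0.01,0.2,0.01,0],
  [0,8,6.5,-0.02,0.28,0.03,0],
  [0,11.5,6.5,-0.03,0.36,0.05,0],
  [0,15,6.5,-0.04,0.44,0.07,0],
  [0,18.5,6.5,-0.05,0.522,0.079,0],
  [0,22,6.5,-0.051,0.522,0.079,0],
  [0,26,6.5,-0.051,0.522,0.079,0],
  [0,30,6.5,-0.051,0.522,0.079,0],
  [0,34,6.5,-0.051,0.522,0.079,0],
  [0,38,6.5,-0.051,0.522,0.079,0],
  [0,42,6.5,-0.051,0.522,0.079,0],
  [-0.2,46,6.5,-0.051,0.522,0.079,0],
  [-0.4,50,6.5,-0.051,0.522,0.079,0],
  [-0.58,52,6.5,-0.051,0.522,0.079,0],
  [-0.58,52.5,6.5,-0.051,0.522,0.079,0],
  [-0.58,52.5,6.5,-0.051,0.522,0.079,0],
  [-0.58,52.5,6.5,-0.051,0.522,0.079,0],
])

```text
time_s: 17.93
eef_pos: [0.4443, 0.1984, 0.2462]
ee_rot: [0.654, 0.757, -0.0, -0.002]
wrist_force: [0.2, -0.8, -1.9]
finger_gap: 0.0177
finger_force: 39.7
```

```bash
python3 - <<'E'
from h import *
o=get_obs();print(o['eef_pos'],((np.array([.4443,.1983])-o['eef_pos'][:2])*100).round(2),turn(o,goal(np.radians(8.38),0)).round(3),o['wrist_force'])
shot("side",5)
E
```

```text
[0.44426513 0.19838965 0.24615907] [ 0.   -0.01] [-0.002 -0.003  0.   ] [ 0.23219904 -0.81219393 -1.91283205]
```

View pics/side5.png

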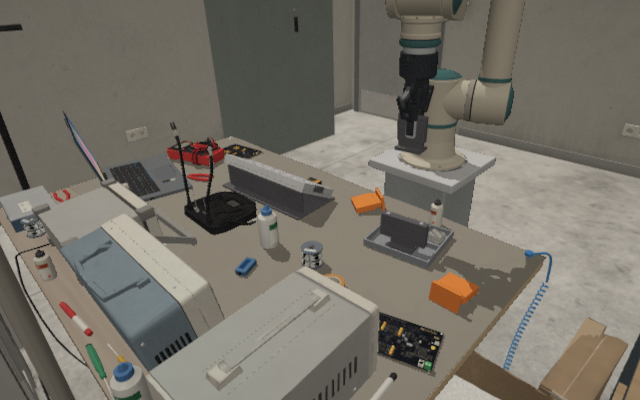

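Request:
arm_command([
  [0,0,-2,0,0,0,0],
  [0,0,-5,0,0,0,0],
  [0,0,-8.5,0,0,0,0],
  [0,0,-12,0,0,0,0],
  [0,0,-15,0,0,0,0],
  [0,0,-17.5,0,0,0,0],
  [0,0,-19,0,0,0,0],
  [0,0,-20,0,0,0,0],
  [0,0,-20.4,0,0,0,0],
  [0,0,-20.4,0,0,0,0],
  [0,0,-20.4,0,0,0,0],
])

```text
time_s: 18.9
eef_pos: [0.4451, 0.1986, 0.0441]
ee_rot: [0.654, 0.757, 0.001, -0.001]
wrist_force: [0.4, -0.1, -0.7]
finger_gap: 0.0177
finger_force: 39.5
```

Request:
arm_command([
  [0,0,-0.1,0,0,0,0],
  [0,0,-0.2,0,0,0,0],
  [0,0,-0.3,0,0,0,0],
  [0,0,-0.3,0,0,0,0],
  [0,0,-0.3,0,0,0,0],
])

```text
time_s: 19.32
eef_pos: [0.4444, 0.1989, 0.0402]
ee_rot: [0.654, 0.757, 0.001, -0.002]
wrist_force: [0.4, -0.3, -1.4]
finger_gap: 0.0177
finger_force: 39.6
```

Request:
arm_command([
  [0,0,-0.1,0,0,0,0],
  [0,0,-0.2,0,0,0,0],
  [0,0,-0.25,0,0,0,0],
  [0,0,-0.25,0,0,0,0],
  [0,0,-0.25,0,0,0,0],
])

```text
time_s: 19.73
eef_pos: [0.4443, 0.1988, 0.0374]
ee_rot: [0.654, 0.757, 0.0, -0.002]
wrist_force: [-1.5, 0.4, -2.6]
finger_gap: 0.0175
finger_force: 39.6
```

Request:
arm_command([
  [0,0,-0.06,0,0,0,0],
  [0,0,-0.12,0,0,0,0],
  [0,0,-0.12,0,0,0,0],
])

```text
time_s: 19.98
eef_pos: [0.4445, 0.1989, 0.0369]
ee_rot: [0.654, 0.757, 0.001, -0.002]
wrist_force: [-1.6, -0.7, 3.2]
finger_gap: 0.0175
finger_force: 40.2
```

Contact at about 5 N, as expected. Release gently and rise.

Request:
arm_command([
  [0,0,0,0,0,0,0.1],
  [0,0,0,0,0,0,0.25],
  [0,0,0,0,0,0,0.45],
  [0,0,0,0,0,0,0.45],
  [0,0,0,0,0,0,0.45],
  [0,0,0,0,0,0,0.45],
  [0,0,2,0,0,0,0.45],
  [0,0,5,0,0,0,0.45],
  [0,0,9,0,0,0,0.45],
  [0,0,13,0,0,0,0.45],
  [0,-2,17,0,0,0,0.45],
  [0,-5,20,0,0,0,0.45],
  [0,-5,20,0,0,0,0.45],
  [0,-5,20,0,0,0,0.45],
])

```text
time_s: 21.15
eef_pos: [0.4453, 0.148, 0.2388]
ee_rot: [0.654, 0.756, 0.002, -0.0]
wrist_force: [-0.4, -0.6, 0.1]
finger_gap: 0.0383
finger_force: 0.0
```

```bash
python3 - <<'E'
from h import *
w=shot("wrist",6);X=cloud(w);k=(X[...,2]>.077)&(X[...,2]<.09)&(X[...,0]>.40)&(X[...,0]<.56)&(X[...,1]>.12);k[290:]=0
nl,l,st,_=cv2.connectedComponentsWithStats(k.astype(np.uint8))
for i in range(1,nl):
    if st[i,4]>100:W=X[l==i];print(rect(W[:,:2]),np.median(W[:,2]))
E
```

```text
(array([510.5, 236.1]), array([ 18.8, 109.2]), 8.44) 0.08186035150148656
(array([444.4, 196.8]), array([17.9, 64. ]), 9.27) 0.0819070890772556
```

View pics/wrist6.png

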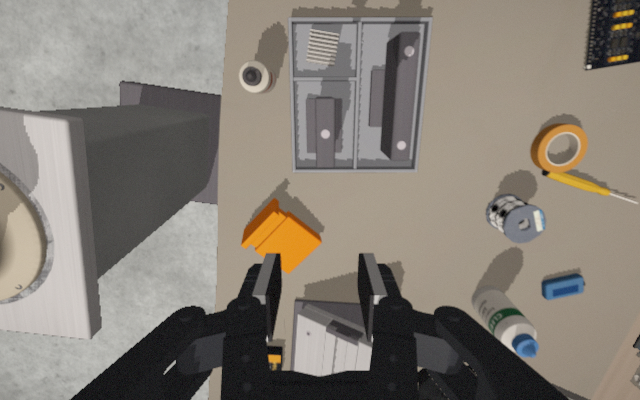

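Both stops stand upright: the fence in the long bay (402, 95) and the dog in the short bay (325, 130). The heat sink (322, 45) and flux bottle (255, 76) have not moved.

```bash
python3 -c "
from station import *
print(hand_in())"
```

```text
the job is handed in; nothing more can be done
None
```

I handed the job in at about 21 s: the long stop stands upright in the long bay and the short stop in the short bay, both released, and the last wrist picture shows nothing else near the tray moved.

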